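Hold a tube block against the sprung plate of its heater cradle

ROBOT

A 6-joint arm with a two-finger parallel gripper is mounted at the origin on the work surface. World frame = base frame: x ahead of the robot, y to its left, z up, the work surface at z = 0. Lengths are in m, angles in rad, forces in N, time in s.
With the tool pointing down it reaches from about 0.375 to 0.975 m from the base axis. Payload 3.8 kg.
Tool frame: the origin (TCP) lies midway between the tips of the shut fingers; the grasp point (between the pads) lies 19 mm behind it; z points along the fingers, y is the line along which they close (so a half turn about z gives the same grasp; the last joint's range is limited). The gripper opens to 85 mm and grips with 20 to 120 N. Pads are 22 mm wide; open, the fingers measure 114 mm over their backs; the gripper's body (76 mm by 85 mm) begins 54 mm behind the grasp point. The pads swing forward as they close: fully open they stand 13 mm farther back than shut.
Start: joints at [-1.34, 0.264, 1.604, -0, 1.274, -0.037], TCP at [0.179, -0.651, 0.231] pointing down, gripper open.
Joint ranges: [-2.63, 2.63], [-0.94, 2.18], [0.31, 2.57], [-1.31, 4.45], [0, 2.66], [-2.55, 2.55]. Speed limits (rad/s): [2.57, 2.57, 3.14, 3.14, 3.14, 3.14].

INTERFACE

Orientations are given as a rotation vector (axis times angle).
In Python, from workcell import bot gives the robot as it stands.
- The arm moves only by the tool step_arm, never from a script. Its argument "motion" is a list of rows, each a list of 5 numbers: the finger opening in cm, from 0 to 8.54, then the shift along the tool's x, y, z in cm, then the turn about the tool's z in degrees. In form: [[claw, dx, dy, dz, twist], ...]. A call has 1 to 20 rows; each row is the pose to reach, as a shift and turn from the pose commanded when the call began, along the tool's axes at that moment; what a row does not reach only later rows make up. A row lasts 1/10 s, in which the tool goes at most 50 mm and 8.59 degrees, less where a joint would pass 70% of its speed; a pose out of reach is approached as far as the arm can. A call with a gripper value outside its range is refused whole. The fingers move at their own pace and stop on an object; "force" is the grip in N (left out, the last holds). Time passes only in rows, so rows that repeat a pose let the fingers close. It gives the time, the measured TCP pose, the force, the opening and the grip force at its end, in the units of the state.
- bot.read_state(): the state, without advancing time (a new reading comes with each control period).
- bot.read_camera(name): name is "scene" or "top" or "wrist"; returns (picture, depth): 384x512x3 uint8, red, green, blue; 384x512 float32, m along the optical axis (not along the pixel's ray), 0 where there is no reading.
- bot.calibration(name): a dict with "mtx" (3x3 intrinsics, pixels), "origin" and "orientation" of the camera in the world; the wrist camera has in their place "T_tool_cam" (4x4, takes a point from camera to tool coordinates, whose origin is the TCP and whose axes are the flange's). Camera axes: x right, y up, looking along -z (the intrinsics and any distortion apply to the point x, -y, -z); pixel columns grow to the right and rows downward; lengths in m; the calibration is good to about 2 mm. A picture is of the moment at which its call begins: read the wrist's pose just before it. calibration takes no time and is no camera call.
- bot.finish_job(): hands the job in; it is judged then, once.
The state is a dict: "time": time; "q": joint angles; "joint_vel": joint speeds; "joint_torque": joint torques, N m; "tool_pos": TCP position; "tcp_rot": TCP orientation; "wrist_force": force on the tool from outside, world axes, zero at the start; "torque": the same for the moment, N m; "width": opening from 0.0 (shut) to 1.0 (fully open); "grip_force": force on a finger pad.
Only numpy, scipy, OpenCV 4.12 (cv2) and the standard library are available. Lean on these libraries where they do the work, as an engineer would, in place of code of your own. Each camera call takes 0.05 s, during which the arm holds its last target. There are 200 camera calls.

TASK

Take the aluminium tube block with the twelve small wells out of the steel tray, set it down flat between the two low rails of the heater cradle, clear of the sprung plate, with its 60 mm side along the rails. Then slide it up flush against the sprung plate and keep pressing steadily with about 12 N, which pushes the plate back about half of its 12 mm travel and never all the way, so that a colleague can screw it down. Finish while still holding it pressed there, and leave the other blocks, the screwdriver, the tube rack and the bottle where they are.

Things in the scene. Friction and masses are not known exactly. Their poses are not given: they have to be found in the camera images.
- block: The block to fit: plain aluminium, 60 (its x) x 50 (its y) x 45 mm high, 0.25 to 0.45 kg, with 4 x 3 small dark wells in its top (the other blocks have four larger wells or one big one). Stands on the tray's floor, about 50 mm from its neighbours. Origin: centre of its underside, z up; either 50 mm end may face the plate.
- block_four: Bystander: block of the same metal and size with four larger wells. Origin: centre of its underside.
- block_one: Bystander: block of the same metal and size with one big well. Origin: centre of its underside.
- tray: Shallow fixed steel tray, 130 (x) x 320 (y) mm, walls 14 mm high and 3 mm thick, floor 3 mm thick, in which the three blocks stand in a row along its y, 100 mm apart, their x roughly along the tray's x (within about 15 degrees). Origin: centre of its underside.
- cradle: Fixed: aluminium base 200 (x) x 120 x 12 mm; two rails 8 mm above it, inner faces 62 mm apart, x = -60 to 45 mm; grey back wall 62 mm high (from the table), front face at x = 74 mm, cheeks at y = +-45..55 reaching forward to x = 66 mm. Origin: centre of the base's underside, on the table; x runs along the rails to the sprung plate, z up; base top at z = 12 mm.
- contact_plate: Sprung steel plate before the cradle's back wall, 48 wide, 34 high, 6 mm thick. Origin: centre of its face, which looks to the cradle's -x; at rest at x 50, y 0, z 34 mm in the cradle's frame. Slides only along the cradle's +x, at most 12 mm. Starts to move at 4.2 N, then 1.4 N per mm more: 7 N at 2 mm, 12.6 N at 6 mm, 17.5 N at 9.5 mm, 21 N at its stop.
- screwdriver: Bystander: loose screwdriver, 150 mm long with a black handle, lying across the rear (-x) of the cradle, about 150 mm from the cradle's origin. Origin: near its middle.
- tube_rack: Bystander: green plastic rack 90 x 50 x 37 mm with white tube caps. Origin: centre of its underside.
- reagent_bottle: Bystander: amber bottle 52 mm across, 120 mm high. Origin: centre of its underside.
There are look-alikes about, which are no part of the job. What is meant by the cradle is not blue, and is the smaller of those in its own colour.

How it is judged:
On the way, in this order (a step that is already met when the one before it is completed fails the run):
1. the twelve-well block is lifted clear of the tray (height (world z) of block above 0.03 m), for 0.1 s.
2. the block stands flat on the cradle's base between the rails, not touching the sprung plate (z of block in the frame of cradle between 0.0085 and 0.0155 m and y of block in the frame of cradle between -0.012 and 0.012 m and angle between block's own z axis and vertical below 0.08 rad and x of block in the frame of cradle between -0.075 and 0.019 m and contact force between block and contact_plate below 0.2 N and angle between the x axis of block and the x axis of cradle, either way round below 0.3 rad), for 0.1 s.
3. the block is pressed flush against the sprung plate with 7 to 17.5 N (z of block in the frame of cradle between 0.0085 and 0.0155 m and y of block in the frame of cradle between -0.012 and 0.012 m and angle between block's own z axis and vertical below 0.08 rad and contact force between block and contact_plate between 7 and 17.5 N and angle between the x axis of block and the x axis of cradle, either way round below 0.08 rad and contact force between the fingers and block above 2 N), for 1 s.
At the end, for the whole second after the job is handed in: For the last second the fingers press the twelve-well block, at rest, on the sprung plate with 7 to 17.5 N (plate back about 2 to 9.5 mm), on the base within 3.5 mm, level and square to the rails within 0.08 rad; other blocks, screwdriver, rack and bottle moved under 30 mm (all of step 3 and linear speed of block below 0.01 m/s and distance of each of block_four, block_one, tube_rack, reagent_bottle, screwdriver from where it was at the start of the episode below 0.03 m); the arm keeps its last pose, push and grip.
It fails at once if the sprung plate is driven onto its stop (block on plate with more than 23 N) (contact force between block and contact_plate above 23 N).
It fails at once if another block, the screwdriver, the tube rack or the bottle is moved by more than 30 mm (distance of any of block_four, block_one, tube_rack, reagent_bottle, screwdriver from where it was at the start of the episode above 0.03 m).
It also fails if it takes over 50 s, if anything falls off the work surface, if the arm or the gripper's body presses on something with over 40 N, if the wrist force passes 120 N, or if a joint passes its speed limit or range.

## Working session

There is one attempt and no reset: what is moved stays moved. The work goes in short steps, Python scripts to look and compute and a tool call to move; the robot and the scene stay as the last step left them, time stands still between calls to the robot, and variables do not carry over. Pictures are saved under pics/ and viewed, at most 10 in all, crops included, and the job is handed in when it is done.

Besides the shell and the picture viewer there is one more tool, called after "Emit:" by a JSON object that holds its "name" and its "arguments", one argument or row to a line. step_arm: Moves the arm, as the interface text tells. Its arguments: {"type":"object","properties":{"motion":{"type":"array","items":{"type":"array","items":{"type":"number"}}},"force":{"type":"number"}},"required":["motion"]}

```bash
mkdir -p pics; cat > h.py <<'E'
import numpy as np, cv2
from scipy.spatial.transform import Rotation as R
from workcell import bot
def save(name,f):
    p,d=bot.read_camera(name); cv2.imwrite(f'pics/{f}.png',p[:,:,::-1]); np.save(f'pics/{f}.npy',d); return p,d
def campose(name):
    c=bot.calibration(name)
    if name=='wrist':
        s=bot.read_state(); T=np.eye(4); T[:3,:3]=R.from_rotvec(s['tcp_rot']).as_matrix(); T[:3,3]=s['tool_pos']
        return np.array(c['mtx']),T@np.array(c['T_tool_cam'])
    T=np.eye(4); o=np.array(c['orientation']); T[:3,:3]=o if o.shape==(3,3) else R.from_rotvec(o).as_matrix(); T[:3,3]=c['origin']
    return np.array(c['mtx']),T
def cloud(K,T,d):
    v,u=np.mgrid[:d.shape[0],:d.shape[1]]
    P=np.stack([(u-K[0,2])/K[0,0]*d,-(v-K[1,2])/K[1,1]*d,-d],-1)
    return P@T[:3,:3].T+T[:3,3]
E
python3 - <<'E'
from h import *
print(bot.calibration('top'),bot.calibration('wrist'))
s=bot.read_state();print(s)
p,d=save('top','top');save('scene','scene')
a=cv2.imread('pics/top.png');cv2.imwrite('pics/topb.png',cv2.resize(a,(800,600)))
E
```

```text
{'mtx': array([[386.8302455 ,   0.        , 254.33623792],
       [  0.        , 386.8302455 , 196.58483877],
       [  0.        ,   0.        ,   1.        ]]), 'origin': array([ 0.31427291, -0.08499355,  1.05837408]), 'orientation': array([ 0.09661647, -0.09449163, -1.56273069])} {'mtx': array([[275.14397036,   0.        , 254.75831838],
       [  0.        , 275.14397036, 189.9696765 ],
       [  0.        ,   0.        ,   1.        ]]), 'T_tool_cam': array([[-1.06825518e-04,  9.57666480e-01,  2.87880013e-01,
         7.38637545e-02],
       [ 9.99998497e-01,  6.00495069e-04, -1.62654099e-03,
         5.95710542e-04],
       [-1.73055431e-03,  2.87879406e-01, -9.57665105e-01,
        -1.41613164e-01],
       [ 0.00000000e+00,  0.00000000e+00,  0.00000000e+00,
         1.00000000e+00]])}
{'time': 0.0, 'q': array([-1.33987738e+00,  2.64763521e-01,  1.60541960e+00, -1.26908715e-05,
        1.27370668e+00, -3.69368081e-02]), 'joint_vel': array([ 0.00037317, -0.00143609, -0.00079533, -0.00036813, -0.0013162 ,
       -0.00021067]), 'joint_torque': array([ 1.59438014e-04, -5.15107369e+01, -3.67315793e+01, -1.15906510e-04,
        1.29452418e-02, -1.22511605e-05]), 'tool_pos': array([ 0.17844516, -0.65020057,  0.22993043]), 'tcp_rot': array([-3.11119436e+00, -4.19190821e-01,  3.68126280e-04]), 'wrist_force': array([ 0.69955831, -0.31726168, -0.65061423]), 'torque': array([ 0.02311151, -0.01608142, -0.03541003]), 'grip_force': 0.0, 'width': 1.002029644609355}
```

View pics/topb.png

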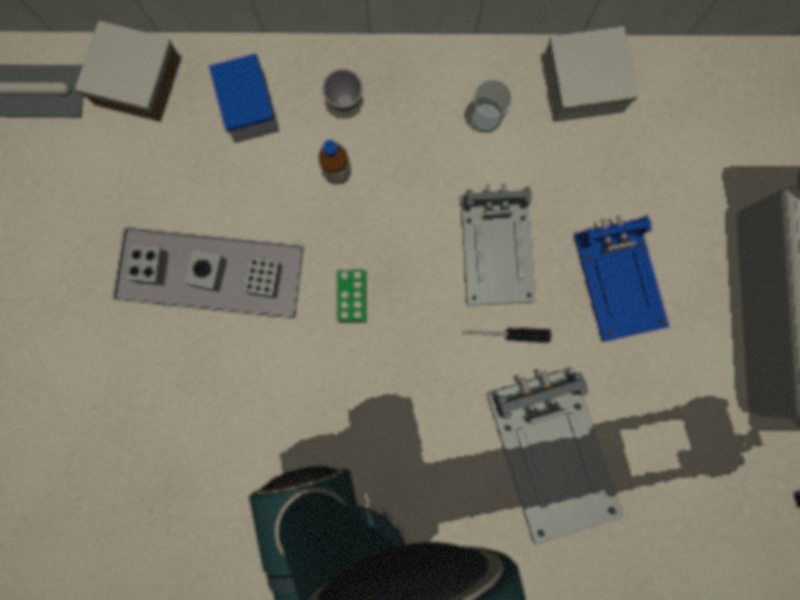

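View pics/scene.png

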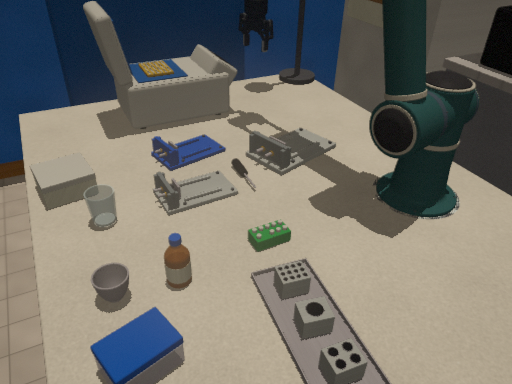

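The top view shows the twelve-well block at about (263,277) (enlarged pixels) and the smaller silver cradle at (498,245), plate end up. The screwdriver is below it at (510,334). The blue cradle and the large silver one are decoys.

```bash
python3 - <<'E'
from h import *
K,T=campose('top'); d=np.load('pics/top.npy'); P=cloud(K,T,d)
k=512/800
def at(u,v):
    u,v=int(u*k),int(v*k); return np.round(np.median(P[v-1:v+2,u-1:u+2].reshape(-1,3),0),3)
for n,u,v in [('block',263,277),('cradmid',498,260),('crad bl',471,299),('crad br',531,297),('cr tl',467,213),('cr tr',529,210),('tray',230,290),('rack',351,296),('sd handle',530,335),('sd tip',475,332),('bottle',333,150),('one',204,268),('table',400,400)]: print(n,at(u,v))
def rect(u0,v0,u1,v1,z0,z1):
    u0,v0,u1,v1=[int(x*k) for x in (u0,v0,u1,v1)]
    q=P[v0:v1,u0:u1].reshape(-1,3); q=q[(q[:,2]>z0)&(q[:,2]<z1)]
    print(len(q),q.mean(0).round(4),cv2.minAreaRect(q[:,:2].astype(np.float32)))
rect(236,245,290,305,.04,.056); rect(450,170,545,315,.009,.03);rect(450,170,545,315,.055,.08)
E
```

```text
block [0.489 0.145 0.049]
cradmid [ 0.528 -0.257  0.014]
crad bl [ 0.458 -0.21   0.014]
crad br [ 0.462 -0.314  0.014]
cr tl [ 0.612 -0.203  0.013]
cr tr [ 0.619 -0.314  0.012]
tray [0.474 0.214 0.002]
rack [ 0.46  -0.002  0.03 ]
sd handle [ 0.395 -0.309  0.026]
sd tip [ 0.401 -0.218  0.015]
bottle [0.684 0.023 0.12 ]
one [0.504 0.247 0.049]
table [ 0.282 -0.089 -0.   ]
437 [0.4903 0.1489 0.0489] ((0.4910334050655365, 0.14940838515758514), (0.05074063315987587, 0.060113903135061264), 81.33110809326172)
2624 [ 0.5364 -0.2584  0.014 ] ((0.5510677099227905, -0.25887155532836914), (0.1998441517353058, 0.1204909160733223), 3.070911407470703)
245 [ 0.6299 -0.2543  0.0617] ((0.6237444281578064, -0.25488728284835815), (0.04041409492492676, 0.1091906800866127), 3.280630588531494)
```

```bash
cat >> h.py <<'E'
def go(x,y,z,yaw):
    "shift in cm and twist in deg from measured pose to TCP x,y,z (m) and tool-x yaw (deg)"
    s=bot.read_state(); M=R.from_rotvec(s['tcp_rot']).as_matrix()
    cur=np.degrees(np.arctan2(M[1,0],M[0,0]))
    print(np.round(M.T@(np.array([x,y,z])-s['tool_pos'])*100,2),round(cur-yaw,1))
E
python3 - <<'E'
from h import *
go(.45,-.25,.23,-8.7);go(.487,.149,.18,-8.7)
E
```

```text
[ 36.78 -31.42   0.07] 24.0
[ 50.91 -68.9    5.15] 24.0
```

Emit:
{"name": "step_arm", "arguments": {
  "motion": [
    [8.5,4.6,-3.9,0,8],
    [8.5,9.2,-7.8,0,16],
    [8.5,13.8,-11.7,0,24],
    [8.5,18.4,-15.6,0,24],
    [8.5,23,-19.6,0,24],
    [8.5,27.6,-23.5,0,24],
    [8.5,32.2,-27.4,0,24],
    [8.5,36.8,-31.4,0,24],
    [8.5,38.3,-35.5,0.5,24],
    [8.5,40,-40,1,24],
    [8.5,41.7,-44.5,1.5,24],
    [8.5,43.4,-49,2.2,24],
    [8.5,45.1,-53.5,3,24],
    [8.5,46.8,-58,4,24],
    [8.5,48.5,-62.5,5,24],
    [8.5,50,-66,5.1,24],
    [8.5,50.9,-68.9,5.1,24],
    [8.5,50.9,-68.9,5.1,24],
    [8.5,50.9,-68.9,5.1,24],
    [8.5,50.9,-68.9,5.1,24]
  ],
  "force": 60
}}

```text
time: 2.1
tool_pos: [0.4866, 0.1486, 0.1797]
tcp_rot: [3.132, -0.233, -0.002]
wrist_force: [-0.3, -0.4, -1.3]
width: 0.996
grip_force: 0.0
```

```bash
python3 - <<'E'
from h import *
print(bot.read_state()['joint_vel'].round(3))
K,T=campose('wrist');p,d=save('wrist','w1');P=cloud(K,T,d)
m=((P[...,2]>.04)&(P[...,2]<.056)).astype(np.uint8)
m=cv2.morphologyEx(m,cv2.MORPH_CLOSE,np.ones((7,7)))
n,l,st,c=cv2.connectedComponentsWithStats(m)
for i in range(1,n):
    if st[i,4]>300:
        q=P[(l==i)&(P[...,2]>.04)&(P[...,2]<.056)]; print(c[i].round(),np.median(q,0).round(4),cv2.minAreaRect(q[:,:2].astype(np.float32)))
E
```

```text
[-0.035 -0.013  0.008 -0.005  0.002 -0.001]
[251. 176.] [0.4939 0.1503 0.047 ] ((0.49221929907798767, 0.15063393115997314), (0.04980255290865898, 0.05945337936282158), 82.01515197753906)
[155. 179.] [0.5053 0.2485 0.0468] ((0.5034839510917664, 0.24985159933567047), (0.05042683705687523, 0.05976969748735428), 78.48797607421875)
[ 59. 185.] [0.5136 0.3491 0.0467] ((0.5119776129722595, 0.3513700067996979), (0.051452912390232086, 0.06031809747219086), 85.81380462646484)
```

View pics/w1.png

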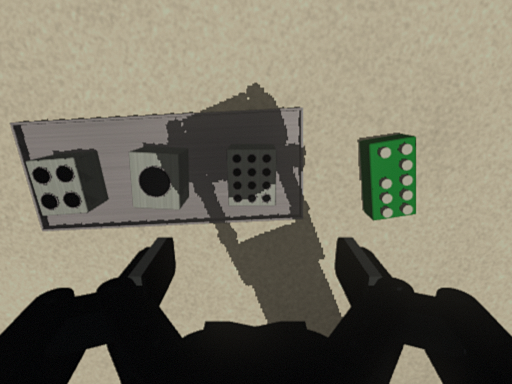

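The wrist view shows the twelve-well block centred at about (251,176), between the fingers, with the neighbours clear. I'm descending and gripping.

```bash
python3 - <<'E'
from h import *
go(.492,.1505,.016,-8.1)
E
```

```text
[ 0.49 -0.37 16.38] -0.5
```

Emit:
{"name": "step_arm", "arguments": {
  "motion": [
    [8.5,0.5,-0.3,3,-0.5],
    [8.5,0.5,-0.3,7,-0.5],
    [8.5,0.5,-0.3,10,-0.5],
    [8.5,0.5,-0.3,13,-0.5],
    [8.5,0.5,-0.3,15,-0.5],
    [8.5,0.5,-0.3,16.4,-0.5],
    [8.5,0.5,-0.3,16.4,-0.5],
    [4,0.5,-0.3,16.4,-0.5],
    [4,0.5,-0.3,16.4,-0.5],
    [4,0.5,-0.3,16.4,-0.5],
    [4,0.5,-0.3,16.4,-0.5],
    [4,0.5,-0.3,16.4,-0.5],
    [4,0.5,-0.3,16.4,-0.5],
    [4,0.5,-0.3,16.4,-0.5]
  ],
  "force": 60
}}

```text
time: 3.55
tool_pos: [0.4944, 0.1509, 0.0181]
tcp_rot: [-3.133, 0.223, -0.006]
wrist_force: [-0.5, -0.0, 6.9]
width: 0.571
grip_force: 64.2
```

Emit:
{"name": "step_arm", "arguments": {
  "motion": [
    [4,0,0,-1,0],
    [4,0,0,-3,0],
    [4,0,0,-6,0],
    [4,0,0,-9,0],
    [4,0,0,-12,0],
    [4,0,0,-14,0],
    [4,0,0,-14,0],
    [4,0,0,-14,0]
  ]
}}

```text
time: 4.35
tool_pos: [0.4919, 0.1503, 0.1558]
tcp_rot: [3.133, -0.223, -0.001]
wrist_force: [-0.2, 0.3, -4.6]
width: 0.579
grip_force: 63.4
```

```bash
python3 - <<'E'
from h import *
s=bot.read_state(); print(s['tool_pos'],s['wrist_force'],s['width'],R.from_rotvec(s['tcp_rot']).as_matrix().round(4))
K,T=campose('wrist');p,d=save('wrist','w2')
c=np.radians(3.1)
for x in(-.03,):
  go(.551+x*np.cos(c),-.259+x*np.sin(c),.156,3.1)
E
```

```text
[0.49185762 0.15030516 0.15580556] [-0.18393735  0.27032943 -4.62223345] 0.5788179237794983 [[ 9.899e-01 -1.417e-01 -6.000e-04]
 [-1.417e-01 -9.899e-01 -1.000e-04]
 [-5.000e-04  2.000e-04 -1.000e+00]]
[ 8.78 40.23 -0.11] -11.2
```

View pics/w2.png

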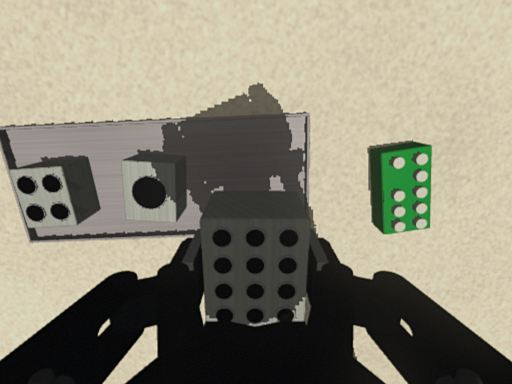

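The block is held square between the fingers, at (255,262) in the view. I'm carrying it to the cradle.

Emit:
{"name": "step_arm", "arguments": {
  "motion": [
    [4,0.5,2.5,0,-3],
    [4,1.5,6.5,0,-6],
    [4,2.5,11,0,-9],
    [4,3.5,15.5,0,-11.2],
    [4,4.5,20,0,-11.2],
    [4,5.5,24.5,0,-11.2],
    [4,6.5,29,0,-11.2],
    [4,7.5,33.5,0,-11.2],
    [4,8.3,37.5,0,-11.2],
    [4,8.8,40.2,0,-11.2],
    [4,8.8,40.2,0,-11.2],
    [4,8.8,40.2,0,-11.2],
    [4,8.8,40.2,0,-11.2],
    [4,8.8,40.2,0,-11.2]
  ]
}}

```text
time: 5.8
tool_pos: [0.5221, -0.2585, 0.1554]
tcp_rot: [-3.139, -0.086, 0.002]
wrist_force: [-0.4, 0.3, -3.2]
width: 0.573
grip_force: 63.7
```

```bash
python3 - <<'E'
from h import *
s=bot.read_state(); print(s['tool_pos'],s['wrist_force'],s['width'],s['joint_vel'].round(3))
K,T=campose('wrist');p,d=save('wrist','w3');P=cloud(K,T,d)
for z0,z1 in((.008,.026),(.045,.08)):
  q=P[(P[...,2]>z0)&(P[...,2]<z1)&(P[...,0]>.4)&(P[...,0]<.68)&(abs(P[...,1]+.259)<.085)]
  print(len(q),np.median(q,0),cv2.minAreaRect(q[:,:2].astype(np.float32)))
# held block relative to tcp
Q=(np.linalg.inv(T)@np.c_[P.reshape(-1,3),np.ones(P[...,0].size)].T)
M=R.from_rotvec(s['tcp_rot']).as_matrix(); t=(P-s['tool_pos'])@M
q=t[(abs(t[...,2]+.03)<.012)&(abs(t[...,0])<.045)&(abs(t[...,1])<.02)]
print('top',len(q),np.median(q,0),np.percentile(q[:,0],[1,99]))
q=t[(t[...,2]>-.022)&(t[...,2]<.01)&(abs(t[...,0])<.05)&(abs(t[...,1])<.022)]
print('front',len(q),np.median(q,0), np.polyfit(q[:,1],q[:,0],1) if len(q)>20 else '')
a=cv2.imread('pics/w3.png');cv2.imwrite('pics/w3b.png',cv2.resize(a,(800,600)))
E
```

```text
[ 0.52213211 -0.2585437   0.15536502] [-0.44352806  0.26323581 -3.21427366] 0.5733910488846145 [ 0.004 -0.006 -0.008 -0.002 -0.    -0.   ]
13287 [ 0.57025931 -0.2571856   0.01097723] ((0.5666756629943848, -0.25736334919929504), (0.1696099042892456, 0.12005492299795151), 3.1024136543273926)
3618 [ 0.62961266 -0.25414442  0.0601313 ] ((0.6236034035682678, -0.25406593084335327), (0.043519970029592514, 0.1100078597664833), 3.0617358684539795)
top 9581 [ 0.00440316 -0.00011561 -0.02898977] [-0.02822048  0.02738955]
front 1724 [ 0.02713659  0.000298   -0.00847529] [-0.00269387  0.02713674]
```

View pics/w3b.png

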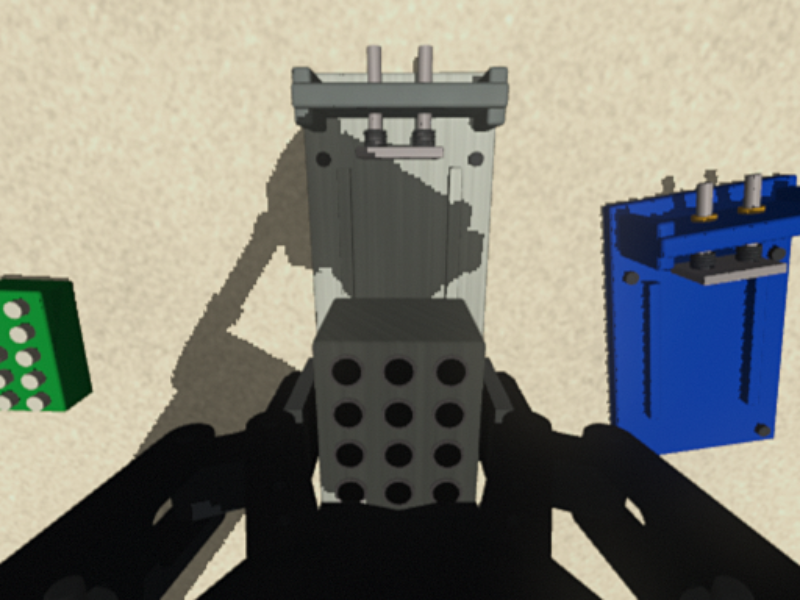

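The view shows the block above the rails, aligned with the cradle. The plate is at (403,152), clear ahead, and the fit agrees to about 1 mm. I'm lowering it.

Emit:
{"name": "step_arm", "arguments": {
  "motion": [
    [4,0,0.12,2,0],
    [4,0,0.12,5,0],
    [4,0,0.12,8,0],
    [4,0,0.12,10,0],
    [4,0,0.12,11.2,0],
    [4,0,0.12,12,0],
    [4,0,0.12,12.4,0],
    [4,0,0.12,12.6,0],
    [4,0,0.12,12.7,0],
    [4,0,0.12,12.7,0],
    [4,0,0.12,12.7,0]
  ]
}}

```text
time: 6.95
tool_pos: [0.5232, -0.2615, 0.03]
tcp_rot: [3.14, 0.083, 0.002]
wrist_force: [0.3, 0.2, -3.7]
width: 0.576
grip_force: 63.7
```

Emit:
{"name": "step_arm", "arguments": {
  "motion": [
    [4,0,-0.15,0.1,0],
    [4,0,-0.15,0.15,0],
    [4,0,-0.15,0.2,0],
    [4,0,-0.15,0.2,0],
    [4,0,-0.15,0.2,0]
  ]
}}

```text
time: 7.45
tool_pos: [0.5226, -0.2597, 0.0272]
tcp_rot: [-3.14, -0.084, 0.0]
wrist_force: [-0.3, -0.1, -3.4]
width: 0.573
grip_force: 63.9
```

Emit:
{"name": "step_arm", "arguments": {
  "motion": [
    [4,0,0,0.05,0],
    [4,0,0,0.1,0],
    [4,0,0,0.1,0],
    [4,0,0,0.1,0]
  ]
}}

```text
time: 7.85
tool_pos: [0.5226, -0.2598, 0.0272]
tcp_rot: [-3.14, -0.083, 0.0]
wrist_force: [-3.5, 1.6, 5.8]
width: 0.573
grip_force: 64.8
```

The block is seated: wrist force went from −3.4 to +5.8 N. I'm sliding towards the plate.

Emit:
{"name": "step_arm", "arguments": {
  "motion": [
    [4,0,0,-0.06,0],
    [4,0.4,0,-0.06,0],
    [4,1,0,-0.06,0],
    [4,1.6,0,-0.06,0],
    [4,2.2,0,-0.06,0],
    [4,2.8,0,-0.06,0],
    [4,3.4,0,-0.06,0],
    [4,3.9,0,-0.06,0],
    [4,4.2,0,-0.06,0],
    [4,4.4,0,-0.06,0],
    [4,4.5,0,-0.06,0],
    [4,4.5,0,-0.06,0],
    [4,4.5,0,-0.06,0]
  ]
}}

```text
time: 9.15
tool_pos: [0.5676, -0.2575, 0.0272]
tcp_rot: [3.14, 0.084, -0.0]
wrist_force: [-4.9, -0.3, 5.6]
width: 0.574
grip_force: 64.8
```

Emit:
{"name": "step_arm", "arguments": {
  "motion": [
    [4,0,0,-0.05,0],
    [4,0,0,-0.05,0],
    [4,0,0,-0.05,0]
  ]
}}

```text
time: 9.45
tool_pos: [0.5679, -0.2574, 0.0272]
tcp_rot: [3.14, 0.083, 0.001]
wrist_force: [-0.7, -0.8, 0.2]
width: 0.575
grip_force: 64.3
```

```bash
python3 - <<'E'
from h import *
K,T=campose('wrist');p,d=save('wrist','w4');cv2.imwrite('pics/w4c.png',cv2.resize(p[20:260,120:400,::-1],(700,600),interpolation=cv2.INTER_CUBIC))
E
```

```text
(no output)
```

View pics/w4c.png

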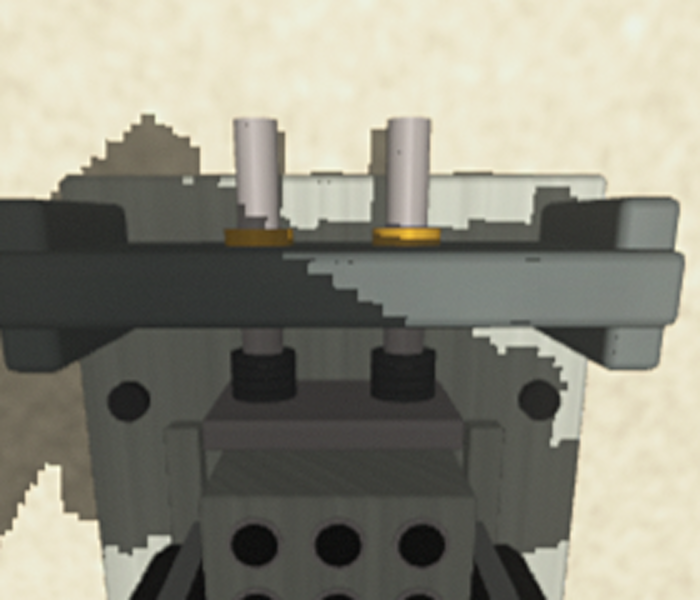

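The block is just short of the plate and square to it: block front edge at crop row ~490, plate face at ~445. I'm advancing gently.

Emit:
{"name": "step_arm", "arguments": {
  "motion": [
    [4,0.1,0,0,0],
    [4,0.2,0,0,0],
    [4,0.3,0,0,0],
    [4,0.4,0,0,0],
    [4,0.5,0,0,0],
    [4,0.5,0,0,0],
    [4,0.5,0,0,0]
  ]
}}

```text
time: 10.2
tool_pos: [0.5729, -0.2569, 0.0272]
tcp_rot: [-3.14, -0.083, -0.001]
wrist_force: [-1.0, -0.3, -2.5]
width: 0.577
grip_force: 64.0
```

Emit:
{"name": "step_arm", "arguments": {
  "motion": [
    [4,0.1,0,0.02,0],
    [4,0.2,0,0.02,0],
    [4,0.3,0,0.02,0],
    [4,0.3,0,0.02,0],
    [4,0.3,0,0.02,0]
  ]
}}

```text
time: 10.7
tool_pos: [0.5744, -0.2569, 0.0272]
tcp_rot: [-3.14, -0.084, 0.004]
wrist_force: [-7.2, -0.4, 4.4]
width: 0.573
grip_force: 64.6
```

Emit:
{"name": "step_arm", "arguments": {
  "motion": [
    [4,0.1,0,0,0],
    [4,0.2,0,0,0],
    [4,0.3,0,0,0],
    [4,0.3,0,0,0],
    [4,0.3,0,0,0]
  ]
}}

```text
time: 11.2
tool_pos: [0.5754, -0.2568, 0.0273]
tcp_rot: [-3.14, -0.085, 0.01]
wrist_force: [-12.5, -0.8, 8.6]
width: 0.575
grip_force: 65.2
```

Emit:
{"name": "step_arm", "arguments": {
  "motion": [
    [4,0,0,-0.05,0],
    [4,0.05,0,-0.05,0],
    [4,0.1,0,-0.05,0],
    [4,0.1,0,-0.05,0],
    [4,0.1,0,-0.05,0]
  ]
}}

```text
time: 11.7
tool_pos: [0.5759, -0.2568, 0.0273]
tcp_rot: [-3.139, -0.085, 0.011]
wrist_force: [-12.3, -1.7, 7.0]
width: 0.574
grip_force: 64.9
```

```bash
python3 - <<'E'
from h import *
K,T=campose('wrist');s=bot.read_state();p,d=save('wrist','w5');cv2.imwrite('pics/w5c.png',cv2.resize(p[20:260,120:400,::-1],(700,600),interpolation=cv2.INTER_CUBIC))
print(s['tool_pos'],s['wrist_force'],R.from_rotvec(s['tcp_rot']).as_matrix().round(4))
# plate top strip vs wall top along cradle x, before/after
c=np.radians(3.05);P=cloud(K,T,d)
X=(P[...,0]-.5513)*np.cos(c)+(P[...,1]+.2582)*np.sin(c);Y=-(P[...,0]-.5513)*np.sin(c)+(P[...,1]+.2582)*np.cos(c)
m=(abs(Y)<.008)&(X>-.03)&(X<.1)
h=[(round(x,3),round(float(np.median(P[...,2][m&(abs(X-x)<.001)])),4)) for x in np.arange(.04,.09,.002) if (m&(abs(X-x)<.001)).sum()>3]
print(h)
E
```

```text
[ 0.57594412 -0.25679925  0.02734146] [-12.30801447  -1.74666694   7.0297996 ] [[ 9.985e-01  5.380e-02 -7.100e-03]
 [ 5.380e-02 -9.985e-01  8.000e-04]
 [-7.000e-03 -1.200e-03 -1.000e+00]]
[(np.float64(0.04), 0.0565), (np.float64(0.042), 0.0564), (np.float64(0.044), 0.0564), (np.float64(0.046), 0.0566), (np.float64(0.048), 0.0559), (np.float64(0.05), 0.0559), (np.float64(0.052), 0.0531), (np.float64(0.054), 0.05), (np.float64(0.056), 0.0498), (np.float64(0.058), 0.0354), (np.float64(0.06), 0.0109), (np.float64(0.062), 0.0111), (np.float64(0.064), 0.0334), (np.float64(0.066), 0.0336), (np.float64(0.068), 0.0335), (np.float64(0.074), 0.0602), (np.float64(0.076), 0.0609), (np.float64(0.078), 0.061), (np.float64(0.08), 0.0609), (np.float64(0.082), 0.0609), (np.float64(0.084), 0.0609), (np.float64(0.086), 0.046), (np.float64(0.088), 0.0111)]
```

View pics/w5c.png

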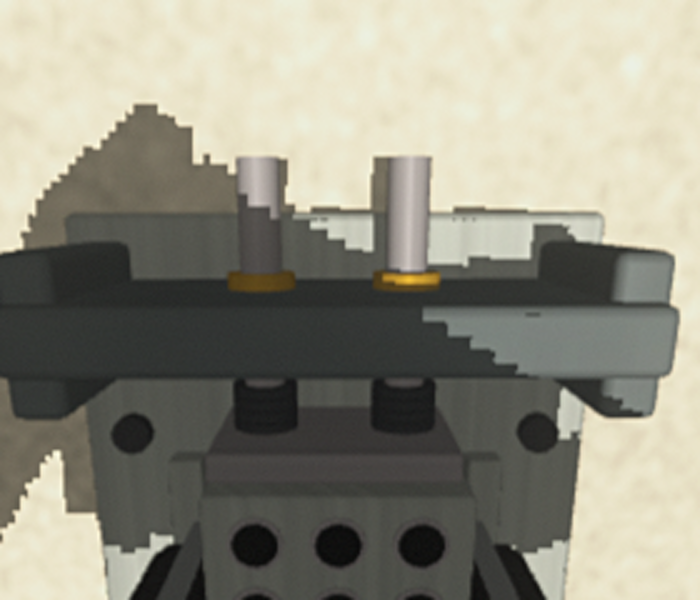

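The block is flush on the plate. Depth puts the plate back about 1.5 mm, so part of the 12 N is base friction. I need about 4 mm more travel.

Emit:
{"name": "step_arm", "arguments": {
  "motion": [
    [4,0.1,0,-0.05,0],
    [4,0.2,0,-0.05,0],
    [4,0.3,0,-0.05,0],
    [4,0.3,0,-0.05,0],
    [4,0.3,0,-0.05,0]
  ]
}}

```text
time: 12.25
tool_pos: [0.578, -0.2567, 0.0274]
tcp_rot: [-3.139, -0.085, 0.014]
wrist_force: [-14.3, -2.6, 6.8]
width: 0.577
grip_force: 64.9
```

Emit:
{"name": "step_arm", "arguments": {
  "motion": [
    [4,0.1,0,-0.05,0],
    [4,0.2,0,-0.05,0],
    [4,0.3,0,-0.05,0],
    [4,0.3,0,-0.05,0],
    [4,0.3,0,-0.05,0],
    [4,0.3,0,-0.05,0]
  ]
}}

```text
time: 12.85
tool_pos: [0.58, -0.2565, 0.0274]
tcp_rot: [-3.139, -0.085, 0.017]
wrist_force: [-16.9, -2.5, 6.1]
width: 0.576
grip_force: 64.9
```

```bash
python3 - <<'E'
from h import *
K,T=campose('wrist');s=bot.read_state();p,d=save('wrist','w6')
print(s['tool_pos'],s['wrist_force'],R.from_rotvec(s['tcp_rot']).as_matrix().round(4))
c=np.radians(3.05)
def f(K,T,d):
    P=cloud(K,T,d);x,y=P[...,0]-.5513,P[...,1]+.2582
    X=x*np.cos(c)+y*np.sin(c);Y=-x*np.sin(c)+y*np.cos(c);m=(abs(Y)<.009);Z=P[...,2]
    a=X[m&(Z>.047)&(Z<.053)&(X>.045)&(X<.07)];w=X[m&(Z>.05)&(X>.068)]
    b=X[m&(Z>.0545)&(X<.062)&(X>.03)]
    t=Z[m&(X<.045)&(X>.01)&(Z>.045)&(Z<.065)]
    print('plate back',np.percentile(a,[5,95]).round(4),'wall front',np.percentile(w,3).round(4),'block front',np.percentile(b,99).round(4),'block top z',np.median(t).round(4))
f(K,T,d)
E
```

```text
[ 0.57996609 -0.25654183  0.02744538] [-16.88439997  -2.45043825   6.10970413] [[ 0.9985  0.0541 -0.0109]
 [ 0.0541 -0.9985  0.0012]
 [-0.0108 -0.0018 -0.9999]]
plate back [0.0558 0.062 ] wall front 0.0753 block front 0.0557 block top z 0.0564
```

The plate is back about 5.5 mm, so about 12 N, which agrees with the wrist force less friction. I'm holding.

Emit:
{"name": "step_arm", "arguments": {
  "motion": [
    [4,0,0,0,0],
    [4,0,0,0,0],
    [4,0,0,0,0],
    [4,0,0,0,0],
    [4,0,0,0,0],
    [4,0,0,0,0],
    [4,0,0,0,0],
    [4,0,0,0,0],
    [4,0,0,0,0],
    [4,0,0,0,0],
    [4,0,0,0,0],
    [4,0,0,0,0],
    [4,0,0,0,0],
    [4,0,0,0,0],
    [4,0,0,0,0]
  ]
}}

```text
time: 14.4
tool_pos: [0.58, -0.2565, 0.0274]
tcp_rot: [-3.139, -0.085, 0.017]
wrist_force: [-16.8, -2.9, 6.4]
width: 0.575
grip_force: 64.9
```

```bash
python3 - <<'E'
from h import *
s=bot.read_state();print(s['time'],s['tool_pos'],s['wrist_force'],s['grip_force'],s['joint_vel'].round(3))
if np.hypot(*(s['tool_pos'][:2]-[.58,-.2565]))<.001 and 12<-s['wrist_force'][0]<20: print(bot.finish_job())
E
```

```text
14.4 [ 0.57995724 -0.25653115  0.02740064] [-16.8374591   -2.87523985   6.38203907] 64.90815281867981 [-0.001 -0.    -0.     0.002  0.002  0.001]
the job is handed in; nothing more can be done
None
```

I handed the job in with the twelve-well block held flush against the sprung plate at an estimated 12 N, the plate back about 5.5 mm; no verdict came back, and I did not re-measure the bystanders at the end.

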